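# Run the tile press from its guarded keys

## Robot

A 6-joint arm with a two-finger parallel gripper is mounted at the origin on the work surface. World frame = base frame: x ahead of the robot, y to its left, z up, the work surface at z = 0. Lengths are in mm, angles in rad, forces in N, time in s.
With the tool pointing down it reaches from about 350 to 950 mm from the base axis. Payload 17.4 kg.
Tool frame: the origin (TCP) lies midway between the tips of the shut fingers; the grasp point (between the pads) lies env.grasp_offset behind it (env.grasp_offset is the distance from the TCP to the grasp point, in mm); z points along the fingers, y is the line along which they close (so a half turn about z gives the same grasp; the last joint's range is limited). The gripper opens to 93 mm and grips with 3 to 60 N. Pads are 15 mm wide; open, the fingers measure 128 mm over their backs; the gripper's body (75 mm by 188 mm) begins 65 mm behind the grasp point.
Start: joints at [-1.217, 0.116, 1.442, -0, 1.584, -0.038], TCP at [257.742, -623.86, 218.646] pointing down, gripper open.
Joint ranges: [-2.83, 2.83], [-0.83, 2.19], [0.07, 2.5], [-1.14, 4.28], [0.01, 3], [-2.97, 2.97]. Speed limits (rad/s): [1.89, 1.89, 2.22, 3.14, 3.14, 3.14].

## Interface

Orientations are given as a rotation vector (axis times angle).
In Python, from station import telemetry, imaging, env gives the robot as it stands.
- The arm moves only by the shell command python3 -m crank 'ROWS'. ROWS is JSON, a list of rows, each a list of 7 numbers: the turn, a rotation vector about the world's x, y, z each as a share of 8 degrees, from -1 to 1, then the shift along the world's x, y, z each as a share of 2.5 cm, from -1 to 1, then the opening in per cent of the stroke, from 0 (shut) to 100 (fully open). A call has 1 to 5 rows; each row shifts and turns the commanded pose from where the row before left it; what a row does not reach is not made up. A row lasts 1/10 s, in which the tool goes at most 50 mm and 8.59 degrees, less where a joint would pass 70% of its speed; a pose out of reach is approached as far as the arm can. A call with a number of a shift or a turn outside -1 to 1 is refused whole. A call with a gripper value outside its range is refused whole. The fingers move at their own pace and stop on an object; the grip force is fixed at half the most. Time passes only in rows, so rows that do not move let the fingers close. It gives the time, the measured TCP pose, the force, the opening and the grip force at its end, in the units of the state.
- telemetry.state(): the state, without advancing time (a new reading comes with each control period).
- imaging.read_camera(name): name is "scene" or "top"; returns (picture, depth): 400x640x3 uint8, blue, green, red; 400x640 float32, mm along the optical axis (not along the pixel's ray), 0 where there is no reading.
- imaging.camera_info(name): a dict with "vertical_fov" (degrees; the focal length in pixels is half the picture's height over the tangent of half this angle, whatever the lens; pixels are square), "cx", "cy" (the principal point, pixels), "k1" (the pictures are not rectified: a ray, as slopes to the right and down, at radius r is drawn at 1 + k1 r^2 times it, then the intrinsics apply), "R" (3x3) and "t" (3): a world point X has camera coordinates R X + t. Camera axes: x right, y down, z forward; pixel columns grow to the right and rows downward; lengths in mm; the calibration is good to about 2 mm. A picture is of the moment at which its call begins. camera_info takes no time and is no camera call.
- env.close_job(): hands the job in; it is judged then, once.
The state is a dict: "t": time; "q": joint angles; "dq": joint speeds; "tau": joint torques, N m; "tool_pos": TCP position; "tcp_rot": TCP orientation; "ft_force": force on the tool from outside, world axes, zero at the start; "wrist_torque": the same for the moment, N m; "finger_gap": finger opening in mm; "gripper_force": force on a finger pad.
Only numpy, scipy, OpenCV 4.12 (cv2) and the standard library are available. Lean on these libraries where they do the work, as an engineer would, in place of code of your own. Each camera call takes 0.05 s, during which the arm holds its last target. There are 200 camera calls.

## Task

Start the clay tile press from its key station: press the square key well down and let it up, then the round key, then the square key once more, and last press the long bar key and keep it down for a good two seconds before letting it up. One key at a time, never the short crosswise slot key (the emergency release), and press gently: the keys sit at different depths in their guards, so feel for each one and do not lean hard on keys or guards. Leave the things lying around where they are.

Things in the scene. Friction and masses are not known exactly. Their poses are not given: they have to be found in the camera images.
- station: aluminium base plate of the key station, 170 x 400 x 12 mm, fixed to the table; origin under its centre, x points to the low side of the units, away from the robot, y along the row of four key units (92 mm apart, in any order). Each unit has a grey face, 130 mm along its slope (30 degrees) by 86 mm, with a white key in a guard well; only the shape of well and key differs. Each key sits at its own depth, new at every start
- square_mouth (a point): centre of the mouth of the guard well of the square key (well 62 x 62 mm, key 58 x 58 mm), in the plane of the sloping grey face, about 107 mm above the table; z points straight out of the well (30 degrees off vertical, towards the low side, away from the robot), x down the slope, y along the row. The key goes down along -z; when up, its flat top lies 8 to 30 mm inside the mouth, unreported: feel or look for it
- round_mouth (a point): centre of the mouth of the guard well of the round key (well 64 mm across, key 60 mm across), in the plane of the sloping grey face, about 107 mm above the table; z points straight out of the well (30 degrees off vertical, towards the low side, away from the robot), x down the slope, y along the row. The key goes down along -z; when up, its flat top lies 8 to 30 mm inside the mouth, unreported: feel or look for it
- bar_mouth (a point): centre of the mouth of the guard well of the long bar key (well 108 mm along x, 56 mm along y; key 104 x 52 mm), in the plane of the sloping grey face, about 107 mm above the table; z points straight out of the well (30 degrees off vertical, towards the low side, away from the robot), x down the slope, y along the row. The key goes down along -z; when up, its flat top lies 8 to 30 mm inside the mouth, unreported: feel or look for it
- slot_mouth (a point): centre of the mouth of the guard well of the short slot key, which must not be pressed (well 34 mm along x, 62 mm along y; key 30 x 58 mm), in the plane of the sloping grey face, about 107 mm above the table; z points straight out of the well (30 degrees off vertical, towards the low side, away from the robot), x down the slope, y along the row. The key goes down along -z; when up, its flat top lies 8 to 30 mm inside the mouth, unreported: feel or look for it
- square_key (a joint): square key: 0 = up, 0.014 m = fully down on a hard end stop, which need not be reached. Spring: pushes back with 1.5 N at the top, 6 N at 0.009 m, 8.5 N at the bottom; comes back up by itself. Counts as pressed beyond 0.009 m and as up below 0.002 m.
- round_key (a joint): round key: 0 = up, 0.014 m = fully down on a hard end stop, which need not be reached. Spring: pushes back with 1.5 N at the top, 6 N at 0.009 m, 8.5 N at the bottom; comes back up by itself. Counts as pressed beyond 0.009 m and as up below 0.002 m.
- bar_key (a joint): long bar key: 0 = up, 0.014 m = fully down on a hard end stop, which need not be reached. Spring: pushes back with 1.5 N at the top, 6 N at 0.009 m, 8.5 N at the bottom; comes back up by itself. Counts as pressed beyond 0.009 m and as up below 0.002 m.
- slot_key (a joint): short slot key: 0 = up, 0.014 m = fully down on a hard end stop, which need not be reached. Spring: pushes back with 1.5 N at the top, 6 N at 0.009 m, 8.5 N at the bottom; comes back up by itself. Counts as pressed beyond 0.009 m and as up below 0.002 m.
- bowl: bystander: terracotta bowl, 120 mm across, 55 mm high, loose; origin under its centre
- mould: bystander: plaster press mould, 110 x 75 x 39 mm, loose; origin under its centre
- beater: bystander: flat wooden clay beater, 260 mm long along x, 55 mm wide, 22 mm high, loose; origin on its underside, 120 mm from the blade's end (+x) and 140 mm from the handle's end (-x)

How it is judged:
By the outcome, as a careful person would: the job done as asked, in the order asked, and still so for the second after the job is handed in, with the robot touching nothing.
It also fails if it takes over 61 s, if anything falls off the work surface, if the arm or the gripper's body presses on something with over 40 N, if the wrist force passes 120 N, or if a joint passes its speed limit or range.

## Working session

There is one attempt and no reset: what is moved stays moved. The work goes in short steps, Python scripts to look and compute and a shell command to move; the robot and the scene stay as the last step left them, time stands still between calls to the robot, and variables do not carry over. Pictures are saved under pics/ and viewed, at most 10 in all, crops included, and the job is handed in when it is done.

```bash
ls; mkdir -p pics
python3 - <<'E'
from station import telemetry, imaging, env
import cv2, numpy as np
s=telemetry.state(); print(s, env.grasp_offset)
for n in("scene","top"):
    p,d=imaging.read_camera(n); cv2.imwrite(f"pics/{n}0.png",p); np.save(f"pics/{n}0.npy",d); print(n,imaging.camera_info(n))
E
```

```text
pics
{'t': 0.0, 'q': array([-1.21682067e+00,  1.16470658e-01,  1.44223259e+00, -6.11996591e-06,
        1.58400796e+00, -3.78043286e-02]), 'dq': array([-0.00072706,  0.00039634, -0.00121445,  0.00048238,  0.00209173,
       -0.00060875]), 'tau': array([ 1.13135546e-03, -7.21257448e+01, -6.22607088e+01,  7.79425423e-02,
        2.38103571e-02, -8.72346573e-05]), 'tool_pos': array([ 257.65714422, -623.67642534,  217.93580767]), 'tcp_rot': array([-3.08042664e+00, -6.11263352e-01,  2.85995315e-04]), 'ft_force': array([-0.34512454, -0.50703588, -0.67841345]), 'wrist_torque': array([ 0.00965112,  0.00210652, -0.01780403]), 'gripper_force': 0.0, 'finger_gap': 93.25446277251557} 18.8
scene {'vertical_fov': 47.94696057612241, 'cx': 322.8217126661847, 'cy': 203.42191513551944, 'k1': 0.02981260059179401, 'R': array([[-0.77154968,  0.63575205,  0.02303074],
       [ 0.4044643 ,  0.51815857, -0.75360488],
       [-0.49103943, -0.5721285 , -0.65692409]]), 't': array([ 401.00524974, -154.05400507, 1554.27801881])}
top {'vertical_fov': 46.46587777108318, 'cx': 329.29272075029985, 'cy': 197.0998443153193, 'k1': -0.03539956824079739, 'R': array([[ 7.17789811e-05, -9.99996744e-01,  2.55100878e-03],
       [-9.91450866e-01, -4.04022136e-04, -1.30479946e-01],
       [ 1.30480552e-01, -2.51983414e-03, -9.91447667e-01]]), 't': array([   9.42594225,  544.43077169, 1631.05335044])}
```

View pics/scene0.png

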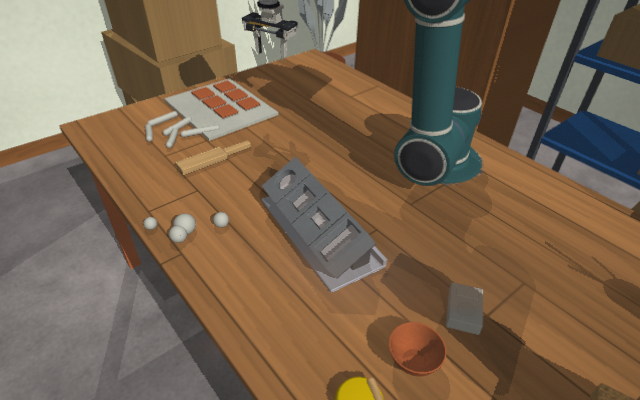

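View pics/top0.png

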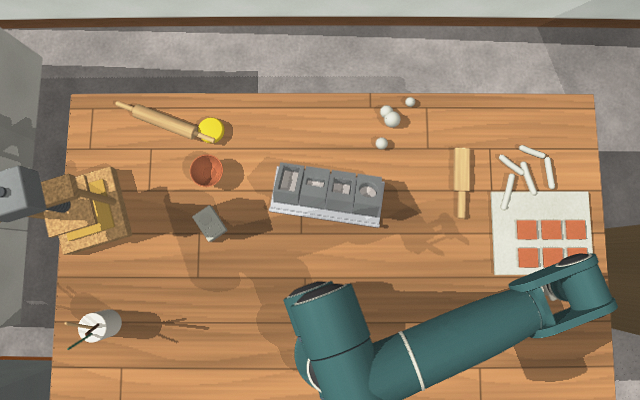

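The scene view shows the grey station at about (320,225). The top view shows it at (328,195): the bar well is at about (290,180), then two rectangular wells at (315,184) and (341,188), and the round well at (367,190). Next I'll zoom in and use the depth image.

```bash
cat > h.py <<'E'
import cv2, numpy as np
from station import imaging
def cloud(n,d):
    c=imaging.camera_info(n); f=200/np.tan(np.radians(c["vertical_fov"]/2))
    v,u=np.mgrid[0:400,0:640].astype(float)
    a=(u-c["cx"])/f; b=(v-c["cy"])/f
    rd=np.hypot(a,b); r=rd.copy()
    for _ in range(10): r=rd/(1+c["k1"]*r*r)
    s=np.where(rd>0,r/np.maximum(rd,1e-9),1)
    P=np.stack([a*s*d,b*s*d,d],-1)
    return (P-c["t"])@c["R"]   # R^T(P-t)
E
python3 - <<'E'
import cv2, numpy as np
from h import *
for n,(u0,v0,w,h) in {"top":(262,155,130,80),"scene":(255,150,140,145)}.items():
    p=cv2.imread(f"pics/{n}0.png"); d=np.load(f"pics/{n}0.npy"); X=cloud(n,d)
    k=6 if n=="top" else 4
    cv2.imwrite(f"pics/{n}_crop.png",cv2.resize(p[v0:v0+h,u0:u0+w],None,fx=k,fy=k,interpolation=cv2.INTER_NEAREST))
    m=np.zeros((400,640),bool); m[v0:v0+h,u0:u0+w]=1
    Z=X[...,2]; m&=(Z>60)&(Z<160)&(d>0)
    Q=X[m]; rng=np.random.default_rng(0); best=0
    for _ in range(500):   # RANSAC plane
        a,b,c=Q[rng.choice(len(Q),3,False)]; N=np.cross(b-a,c-a); N/=np.linalg.norm(N)+1e-9
        i=abs((Q-a)@N)<2.5
        if i.sum()>best: best=i.sum(); I=i
    c0=Q[I].mean(0); N=np.linalg.svd(Q[I]-c0)[2][2]; N*=np.sign(N[2])
    print(n,len(Q),best,"c",c0.round(1),"n",N.round(3),"tilt",np.degrees(np.arccos(N[2])),"az",np.degrees(np.arctan2(N[1],N[0])), "z",Q[:,2].min(),Q[:,2].max())
    dd=(X-c0)@N
    # print wells (depth below face) at points inside the face hull
    ex=np.array([N[0],N[1],0]);ex/=np.linalg.norm(ex); ey=np.cross([0,0,1],ex); ex=np.cross(ey,N)
    x=(X-c0)@ex; y=(X-c0)@ey
    F=(abs(dd)<3)&(abs(x)<90)&(abs(y)<220)
    print("face ext x",np.percentile(x[F],[.5,99.5]),"y",np.percentile(y[F],[.5,99.5]),"ex",ex.round(3),"ey",ey.round(3))
    W=((dd<-6)&(dd>-60)&(abs(x)<60)&(abs(y)<182)&(d>0)).astype(np.uint8)
    nl,L,st,ce=cv2.connectedComponentsWithStats(W)
    for j in range(1,nl):
        if st[j,4]>15:
            s=L==j; print(st[j],"x",x[s].min().round(),x[s].max().round(),"y",y[s].min().round(),y[s].max().round(),"depth",np.percentile(dd[s],[5,25,50,75]).round(1),"gray",p[s].mean().round())
E
```

```text
top 4082 1262 c [5.766e+02 4.000e-01 1.084e+02] n [ 0.491 -0.076  0.868] tilt 29.783162222212596 az -8.817038690989333 z 60.00325329848525 147.9213900581945
face ext x [-64.3530515   68.93715454] y [-166.96013888  192.88180874] ex [ 0.858 -0.133 -0.497] ey [ 0.153  0.988 -0.   ]
[278 166  24  26 383] x -42.0 60.0 y 114.0 181.0 depth [-31.6 -27.4 -24.9 -21.4] gray 137.0
[297 172   7  31  46] x -59.0 53.0 y 107.0 112.0 depth [-51.7 -41.2 -27.8 -19.5] gray 82.0
[306 178  19  10 129] x -9.0 27.0 y 29.0 91.0 depth [-22.5 -18.1 -15.8 -12.8] gray 147.0
[332 178  20  16 244] x -10.0 41.0 y -65.0 3.0 depth [-33.  -27.5 -25.1 -21.8] gray 133.0
[359 182  19  16 199] x -14.0 43.0 y -157.0 -94.0 depth [-25.7 -21.2 -18.9 -16. ] gray 145.0
[333 203  16   8  38] x -60.0 -56.0 y -66.0 -15.0 depth [-54.4 -46.3 -37.  -27.8] gray 117.0
[353 205  15   9  53] x -60.0 -32.0 y -128.0 -82.0 depth [-53.7 -45.5 -37.7 -25.5] gray 107.0
[371 206   9   4  17] x -60.0 -55.0 y -168.0 -141.0 depth [-20.4 -18.2 -13.1  -8.4] gray 107.0
scene 5792 2821 c [585.9  23.3 108.3] n [ 0.497 -0.074  0.864] tilt 30.18868355139287 az -8.484458052896445 z 60.02480761411073 146.3089671685884
face ext x [-64.81297708  64.32147124] y [-186.39870487  174.19854011] ex [ 0.855 -0.128 -0.503] ey [ 0.148  0.989 -0.   ]
[276 170  19  19 260] x -31.0 32.0 y -182.0 -128.0 depth [-23.1 -20.6 -19.  -16.1] gray 115.0
[287 185  28  27 368] x -32.0 31.0 y -90.0 -35.0 depth [-30.9 -26.4 -24.6 -20.9] gray 107.0
[308 207  22  23 241] x -18.0 17.0 y 4.0 60.0 depth [-37.6 -16.7 -15.  -13.3] gray 116.0
[316 219  44  43 790] x -55.0 54.0 y 99.0 150.0 depth [-28.7 -25.9 -24.1 -21.7] gray 110.0
[329 236  44  41 582] x -60.0 60.0 y 171.0 177.0 depth [-56.7 -45.6 -31.9 -19.2] gray 106.0
```

View pics/top_crop.png

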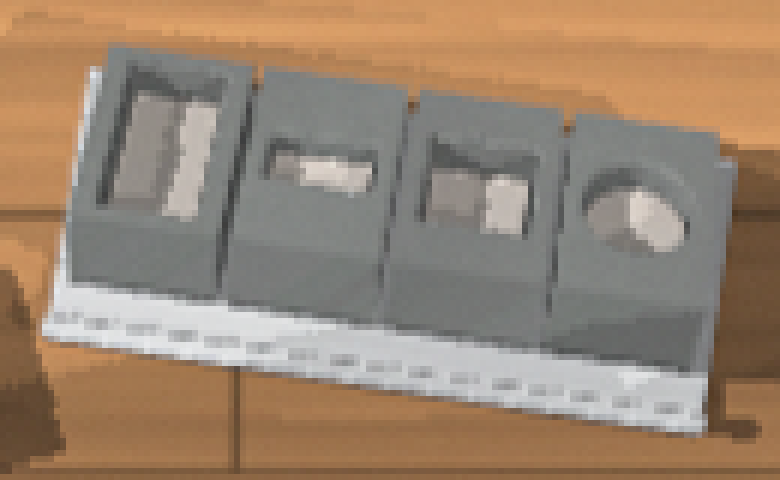

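View pics/scene_crop.png

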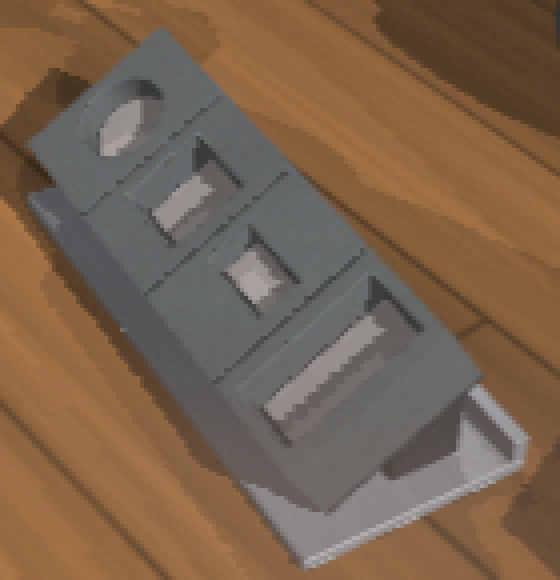

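The row from +y to -y is bar, slot, square, round. Both views agree: tilt 30°, azimuth about -8.6°, row centre near (583, 14.5, 107). Well spacing comes out at 92 mm and face length at 361 mm, both matching the given sizes.

```bash
cat > go.py <<'E'
import sys, numpy as np
from scipy.spatial.transform import Rotation as Ro
from station import telemetry
az=np.radians(-8.6); C=np.array([583,14.5,107.3])
N=np.array([.5*np.cos(az),.5*np.sin(az),np.sqrt(.75)]); ey=np.array([-np.sin(az),np.cos(az),0]); ex=np.cross(ey,N)
Rt=Ro.from_matrix(np.c_[np.cross(ex,-N),ex,-N])
M={"bar":C+138*ey,"square":C-46*ey,"round":C-138*ey}
def rep(k,h=0.):
    s=telemetry.state(); d=M[k]+h*N-s["tool_pos"]; r=np.degrees((Rt*Ro.from_rotvec(s["tcp_rot"]).inv()).as_rotvec())
    e=s["tool_pos"]-M[k]
    print("t",s["t"],"pos",s["tool_pos"].round(1),"to go rows: turn",(r/8).round(2),"shift",(d/25).round(2),"| along x,y,n",[round(float(e@a),1) for a in(ex,ey,N)],"F",[round(float(s["ft_force"]@a),1) for a in(ex,ey,N)],"gap",round(s["finger_gap"]),"q",s["q"].round(2))
if __name__=="__main__": print("N/25",(N/25).round(4)); rep(sys.argv[1],float(sys.argv[2]))
E
python3 go.py square 80
```

```text
N/25 [ 0.0198 -0.003   0.0346]
t 0.1 pos [ 257.7 -623.7  218. ] to go rows: turn [2.41 3.08 7.19] shift [14.32 23.47 -1.66] | along x,y,n [-251.2, -633.7, -17.2] F [-0.6, -0.6, 0.5] gap 93 q [-1.22  0.12  1.44 -0.    1.58 -0.04]
```

```bash
python3 -m crank '[[0.1,0.12,0.29,0.57,0.94,0.1,0],[0.1,0.12,0.29,0.57,0.94,0.1,0],[0.1,0.12,0.29,0.57,0.94,0.1,0],[0.1,0.12,0.29,0.57,0.94,0.1,0],[0.1,0.12,0.29,0.57,0.94,0.1,0]]'; python3 go.py square 80
```

```text
t: 0.6
tool_pos: [329.4, -505.3, 230.9]
tcp_rot: [-2.919, -0.897, 0.106]
ft_force: [0.1, -0.5, -0.8]
finger_gap: 57.3
gripper_force: 0.0
N/25 [ 0.0198 -0.003   0.0346]
t 0.6 pos [ 329.4 -505.3  230.9] to go rows: turn [1.9  2.47 5.74] shift [11.45 18.73 -2.17] | along x,y,n [-211.7, -505.9, 20.5] F [0.5, -0.5, -0.6] gap 57 q [-1.01  0.02  1.52 -0.05  1.7  -0.04]
```

Tracking is good, so I'll continue.

```bash
for i in 1; do
python3 -m crank '[[0.1,0.12,0.29,0.57,0.94,0,0],[0.1,0.12,0.29,0.57,0.94,0,0],[0.1,0.12,0.29,0.57,0.94,0,0],[0.1,0.12,0.29,0.57,0.94,0,0],[0.1,0.12,0.29,0.57,0.94,0,0]]' >/dev/null
python3 -m crank '[[0.1,0.12,0.29,0.57,0.94,0,0],[0.1,0.12,0.29,0.57,0.94,0,0],[0.1,0.12,0.29,0.57,0.94,0,0],[0.1,0.12,0.29,0.57,0.94,0,0],[0.1,0.12,0.29,0.57,0.94,0,0]]' >/dev/null
python3 -m crank '[[0.1,0.12,0.29,0.57,0.94,0,0],[0.1,0.12,0.29,0.57,0.94,0,0],[0.1,0.12,0.29,0.57,0.94,0,0],[0.1,0.12,0.29,0.57,0.94,0,0],[0.1,0.12,0.29,0.57,0.94,0,0]]'
done; python3 go.py square 80
```

```text
t: 2.1
tool_pos: [543.1, -152.8, 230.9]
tcp_rot: [-2.287, -1.592, 0.379]
ft_force: [-1.1, 0.1, 0.2]
finger_gap: 0.9
gripper_force: 0.0
N/25 [ 0.0198 -0.003   0.0346]
t 2.1 pos [ 543.1 -152.8  230.9] to go rows: turn [0.38 0.64 1.41] shift [ 2.9   4.63 -2.17] | along x,y,n [-74.2, -125.4, 99.8] F [-1.1, -0.1, -0.3] gap 1 q [-0.31  0.15  1.43 -0.01  1.99  0.04]
```

```bash
python3 -m crank '[[0.08,0.13,0.28,0.58,0.93,-0.43,0],[0.08,0.13,0.28,0.58,0.93,-0.43,0],[0.08,0.13,0.28,0.58,0.93,-0.43,0],[0.08,0.13,0.28,0.58,0.93,-0.43,0],[0.08,0.13,0.28,0.58,0.93,-0.43,0]]' >/dev/null;  python3 -m crank '[[0,0,0,0,0,0,0],[0,0,0,0,0,0,0]]' >/dev/null; python3 go.py square 10
python3 - <<'E'
import cv2
from station import imaging
a,_=imaging.read_camera("scene"); b,_=imaging.read_camera("top")
cv2.imwrite("pics/s1.png",cv2.hconcat([cv2.resize(a[110:300,245:395],(400,507)),cv2.resize(b[110:250,262:392],(400,507))]))
E
```

```text
N/25 [ 0.0198 -0.003   0.0346]
t 2.8 pos [615.2 -37.3 176.6] to go rows: turn [-0.01 -0.02  0.02] shift [-1.37  0.22 -2.43] | along x,y,n [-0.4, -0.4, 79.8] F [0.9, 0.8, 0.7] gap 1 q [-0.11  0.35  1.31  0.02  2.01  0.04]
```

View pics/s1.png

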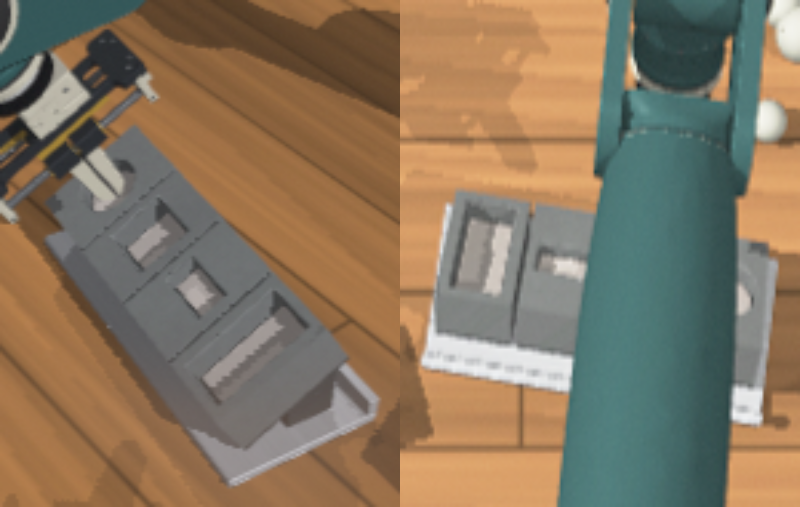

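The shut fingers at 80 mm standoff appear at about (110,190) in the left view, the offset expected from parallax, and the orientation is right. I'll descend to just above the mouth and check.

```bash
python3 -m crank '[[0,0,0,-0.3,0.05,-0.53,0],[0,0,0,-0.3,0.05,-0.53,0],[0,0,0,-0.3,0.05,-0.53,0],[0,0,0,-0.3,0.05,-0.53,0],[0,0,0,-0.3,0.05,-0.53,0]]' >/dev/null;  python3 -m crank '[[0,0,0,0,0,0,0],[0,0,0,0,0,0,0]]' >/dev/null; python3 go.py square -15
python3 - <<'E'
import cv2
from station import imaging
a,_=imaging.read_camera("scene")
cv2.imwrite("pics/s2.png",cv2.resize(a[140:260,245:365],(600,600)))
E
```

```text
N/25 [ 0.0198 -0.003   0.0346]
t 3.6 pos [577.8 -32.  112.1] to go rows: turn [-0.01 -0.    0.03] shift [-0.37  0.08 -0.71] | along x,y,n [-0.8, -0.7, 5.1] F [0.8, -0.8, 0.3] gap 1 q [-0.11  0.3   1.47  0.02  1.9   0.04]
```

View pics/s2.png

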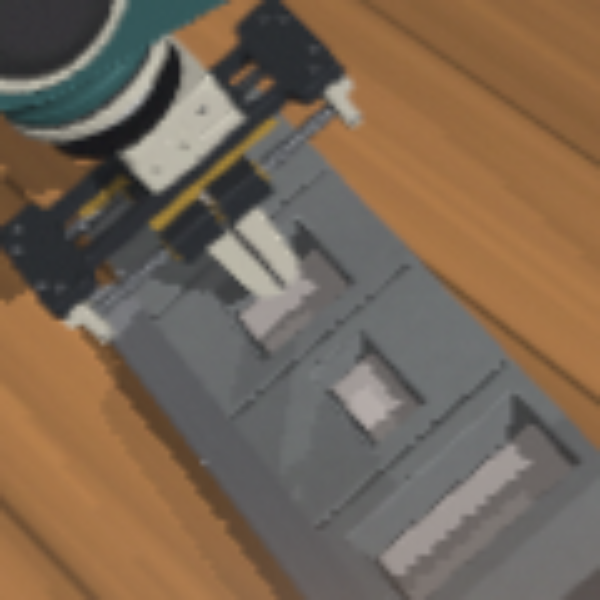

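The fingertips, at about (275,290), sit over the middle of the square well. Now I'll feel for the key.

```bash
python3 -m crank '[[0,0,0,-0.06,0.01,-0.1,0],[0,0,0,-0.06,0.01,-0.1,0],[0,0,0,-0.06,0.01,-0.1,0],[0,0,0,-0.06,0.01,-0.1,0],[0,0,0,-0.06,0.01,-0.1,0]]' >/dev/null; python3 go.py square 0;  python3 -m crank '[[0,0,0,-0.06,0.01,-0.1,0],[0,0,0,-0.04,0.005,-0.07,0],[0,0,0,-0.04,0.005,-0.07,0],[0,0,0,0,0,0,0]]' >/dev/null; python3 go.py square -20
```

```text
N/25 [ 0.0198 -0.003   0.0346]
t 4.15 pos [570.1 -30.1  98.4] to go rows: turn [-0.01 -0.01  0.02] shift [ 0.24 -0.04  0.36] | along x,y,n [-0.8, 0.0, -10.8] F [0.2, -0.0, 0.6] gap 1 q [-0.11  0.3   1.5   0.02  1.87  0.04]
N/25 [ 0.0198 -0.003   0.0346]
t 4.55 pos [566.6 -29.6  92.4] to go rows: turn [-0.01 -0.01  0.02] shift [-0.01  0.   -0.1 ] | along x,y,n [-0.9, -0.1, -17.7] F [-0.6, 0.7, 0.8] gap 1 q [-0.11  0.29  1.51  0.02  1.86  0.04]
```

```bash
python3 -m crank '[[0,0,0,-0.04,0.005,-0.07,0],[0,0,0,0,0,0,0]]' >/dev/null; python3 go.py square -20;python3 -m crank '[[0,0,0,-0.04,0.005,-0.07,0],[0,0,0,0,0,0,0]]' >/dev/null; python3 go.py square -20;python3 -m crank '[[0,0,0,-0.04,0.005,-0.07,0],[0,0,0,0,0,0,0]]' >/dev/null; python3 go.py square -20
```

```text
N/25 [ 0.0198 -0.003   0.0346]
t 4.75 pos [565.6 -29.5  90.7] to go rows: turn [-0.01 -0.01  0.02] shift [ 0.02 -0.   -0.03] | along x,y,n [-0.9, -0.1, -19.6] F [-0.3, 0.5, 0.9] gap 1 q [-0.11  0.29  1.51  0.02  1.86  0.04]
N/25 [ 0.0198 -0.003   0.0346]
t 4.95 pos [564.6 -29.3  88.9] to go rows: turn [-0.01 -0.01  0.02] shift [ 0.07 -0.01  0.04] | along x,y,n [-0.9, -0.1, -21.7] F [-0.1, -0.9, 0.4] gap 0 q [-0.11  0.29  1.52  0.02  1.85  0.04]
N/25 [ 0.0198 -0.003   0.0346]
t 5.15 pos [563.6 -29.2  87.2] to go rows: turn [-0.01 -0.01  0.02] shift [ 0.11 -0.01  0.11] | along x,y,n [-0.9, -0.1, -23.8] F [0.2, 0.2, -0.7] gap 1 q [-0.11  0.29  1.52  0.02  1.85  0.04]
```

```bash
for i in 1; do python3 -m crank '[[0,0,0,-0.04,0.005,-0.07,0],[0,0,0,0,0,0,0]]' >/dev/null; python3 go.py square -20|tail -1|cut -d'|' -f2;python3 -m crank '[[0,0,0,-0.04,0.005,-0.07,0],[0,0,0,0,0,0,0]]' >/dev/null; python3 go.py square -20|tail -1|cut -d'|' -f2;python3 -m crank '[[0,0,0,-0.04,0.005,-0.07,0],[0,0,0,0,0,0,0]]' >/dev/null; python3 go.py square -20|tail -1|cut -d'|' -f2; done
```

```text
along x,y,n [-0.9, -0.1, -25.6] F [1.0, 0.5, 1.6] gap 1 q [-0.11  0.29  1.53  0.02  1.85  0.04]
 along x,y,n [-0.9, -0.2, -27.6] F [-0.8, -0.2, 1.8] gap 0 q [-0.11  0.29  1.53  0.02  1.84  0.04]
 along x,y,n [-0.9, -0.2, -29.6] F [0.1, 1.5, 3.5] gap 1 q [-0.11  0.29  1.53  0.02  1.84  0.04]
```

```bash
python3 -m crank '[[0,0,0,-0.04,0.005,-0.07,0],[0,0,0,-0.04,0.005,-0.07,0],[0,0,0,0,0,0,0]]' >/dev/null; python3 go.py square -20|tail -1|cut -d'|' -f2;python3 -m crank '[[0,0,0,-0.04,0.005,-0.07,0],[0,0,0,0,0,0,0]]' >/dev/null; python3 go.py square -20|tail -1|cut -d'|' -f2; python3 -m crank '[[0,0,0,-0.02,0.003,-0.035,0],[0,0,0,0,0,0,0]]' >/dev/null; python3 go.py square -20|tail -1|cut -d'|' -f2
```

```text
along x,y,n [-0.9, -0.2, -33.7] F [-1.0, 2.0, 5.0] gap 1 q [-0.11  0.29  1.54  0.02  1.84  0.04]
 along x,y,n [-0.9, -0.2, -35.5] F [-1.7, 2.8, 6.3] gap 1 q [-0.11  0.29  1.54  0.02  1.83  0.04]
 along x,y,n [-0.9, -0.2, -36.3] F [-0.2, 2.0, 7.4] gap 0 q [-0.11  0.29  1.55  0.02  1.83  0.04]
```

```bash
python3 -m crank '[[0,0,0,-0.02,0.003,-0.035,0],[0,0,0,0,0,0,0]]' >/dev/null; for i in 1 2 3 4; do python3 -m crank '[[0,0,0,0,0,0,0]]' >/dev/null; python3 go.py square -20|tail -1|cut -d'|' -f2; done
```

```text
along x,y,n [-0.8, -0.2, -37.2] F [0.0, 1.9, 7.0] gap 0 q [-0.11  0.29  1.55  0.02  1.83  0.04]
 along x,y,n [-0.8, -0.2, -37.2] F [-0.5, 1.1, 7.7] gap 1 q [-0.11  0.29  1.55  0.02  1.83  0.04]
 along x,y,n [-0.8, -0.2, -37.2] F [-0.8, 1.2, 7.8] gap 1 q [-0.11  0.29  1.55  0.02  1.83  0.04]
 along x,y,n [-0.8, -0.2, -37.2] F [-0.8, 1.7, 7.5] gap 0 q [-0.11  0.29  1.55  0.02  1.83  0.04]
```

The reading is 7.5 N at n = -37.2, so the key is about 12 mm down. I'll release it and move to the round key.

```bash
python3 -m crank '[[0,0,0,0.2,-0.03,0.35,0],[0,0,0,0.2,-0.03,0.35,0],[0,0,0,0.2,-0.03,0.35,0],[0,0,0,0.2,-0.03,0.35,0],[0,0,0,0.2,-0.03,0.35,0]]' >/dev/null; python3 -m crank '[[0,0,0,0,0,0,0]]' >/dev/null; python3 go.py square 0|tail -1; python3 -m crank '[[0,0,0,-0.1,-0.73,0,0],[0,0,0,-0.1,-0.73,0,0],[0,0,0,-0.11,-0.73,0,0],[0,0,0,-0.11,-0.73,0,0],[0,0,0,-0.11,-0.73,0,0]]'>/dev/null; python3 -m crank '[[0,0,0,0,0,0,0]]' >/dev/null; python3 go.py round -14|tail -1
```

```text
t 7.65 pos [582.7 -32.3 120.2] to go rows: turn [-0.01  0.    0.02] shift [-0.26  0.05 -0.52] | along x,y,n [-0.7, -0.3, 14.5] F [-0.1, 0.7, 0.8] gap 0 q [-0.11  0.31  1.45  0.02  1.91  0.04]
t 8.25 pos [ 568.  -126.   118.9] to go rows: turn [-0.01 -0.01  0.04] shift [-0.5   0.2  -0.95] | along x,y,n [-0.4, -3.1, 13.1] F [-0.2, 0.2, -0.4] gap 1 q [-0.24  0.31  1.45 -0.04  1.91 -0.09]
```

```bash
python3 -m crank '[[0,0,0,-0.1,0.03,-0.19,0],[0,0,0,-0.1,0.03,-0.19,0],[0,0,0,-0.1,0.03,-0.19,0],[0,0,0,-0.1,0.03,-0.19,0],[0,0,0,-0.1,0.03,-0.19,0]]' >/dev/null; python3 -m crank '[[0,0,0,0,0,0,0]]' >/dev/null; python3 go.py round -31|tail -1; for i in 1; do python3 -m crank '[[0,0,0,-0.04,0.005,-0.07,0],[0,0,0,0,0,0,0]]' >/dev/null; python3 go.py round -20|tail -1|cut -d'|' -f2;python3 -m crank '[[0,0,0,-0.04,0.005,-0.07,0],[0,0,0,0,0,0,0]]' >/dev/null; python3 go.py round -20|tail -1|cut -d'|' -f2;python3 -m crank '[[0,0,0,-0.04,0.005,-0.07,0],[0,0,0,0,0,0,0]]' >/dev/null; python3 go.py round -20|tail -1|cut -d'|' -f2; python3 -m crank '[[0,0,0,-0.04,0.005,-0.07,0],[0,0,0,0,0,0,0]]' >/dev/null; python3 go.py round -20|tail -1|cut -d'|' -f2; done
```

```text
t 8.85 pos [ 555.5 -119.3   94.4] to go rows: turn [-0.01 -0.01  0.02] shift [-0.34 -0.02 -0.56] | along x,y,n [0.2, 1.6, -14.8] F [-0.8, 0.1, 0.3] gap 1 q [-0.24  0.3   1.51 -0.04  1.86 -0.08]
 along x,y,n [0.3, 1.4, -15.9] F [-0.1, 0.1, -0.1] gap 0 q [-0.24  0.3   1.51 -0.04  1.86 -0.08]
 along x,y,n [0.3, 1.3, -18.0] F [-0.1, -0.1, 0.5] gap 1 q [-0.24  0.29  1.51 -0.04  1.86 -0.08]
 along x,y,n [0.3, 1.3, -20.0] F [-0.3, -0.1, 1.4] gap 0 q [-0.24  0.29  1.52 -0.04  1.85 -0.08]
 along x,y,n [0.3, 1.3, -22.0] F [0.0, -0.1, 1.9] gap 1 q [-0.24  0.29  1.52 -0.04  1.85 -0.08]
```

```bash
python3 -m crank '[[0,0,0,-0.04,0.005,-0.07,0],[0,0,0,-0.04,0.005,-0.07,0],[0,0,0,-0.04,0.005,-0.07,0],[0,0,0,0,0,0,0]]' >/dev/null; python3 go.py round -20|tail -1|cut -d'|' -f2;python3 -m crank '[[0,0,0,-0.03,0.005,-0.055,0],[0,0,0,0,0,0,0],[0,0,0,0,0,0,0]]' >/dev/null; for i in 1 2 3; do python3 go.py round -20|tail -1|cut -d'|' -f2; python3 -m crank '[[0,0,0,0,0,0,0]]' >/dev/null; done
```

```text
along x,y,n [0.3, 1.3, -28.1] F [-0.2, 2.0, 5.9] gap 1 q [-0.24  0.29  1.53 -0.04  1.84 -0.08]
 along x,y,n [0.3, 1.3, -29.3] F [-0.7, 0.9, 5.3] gap 1 q [-0.24  0.29  1.53 -0.04  1.84 -0.08]
 along x,y,n [0.4, 1.2, -29.3] F [-1.1, 1.2, 6.9] gap 1 q [-0.24  0.29  1.53 -0.04  1.84 -0.08]
 along x,y,n [0.4, 1.3, -29.2] F [-1.0, 0.7, 6.0] gap 1 q [-0.24  0.29  1.53 -0.04  1.84 -0.08]
```

```bash
python3 -m crank '[[0,0,0,-0.05,0.007,-0.085,0],[0,0,0,0,0,0,0],[0,0,0,0,0,0,0]]' >/dev/null; for i in 1 2 3 4; do python3 go.py round -20|tail -1|cut -d'|' -f2; python3 -m crank '[[0,0,0,0,0,0,0]]' >/dev/null; done
```

```text
along x,y,n [0.4, 1.2, -31.6] F [-0.0, 1.5, 7.3] gap 0 q [-0.24  0.29  1.54 -0.04  1.84 -0.08]
 along x,y,n [0.4, 1.3, -31.5] F [-1.0, 1.3, 6.8] gap 1 q [-0.24  0.29  1.54 -0.04  1.84 -0.08]
 along x,y,n [0.4, 1.3, -31.5] F [-0.4, 0.6, 6.9] gap 0 q [-0.24  0.29  1.54 -0.04  1.84 -0.08]
 along x,y,n [0.4, 1.3, -31.6] F [-0.7, 1.4, 7.6] gap 0 q [-0.24  0.29  1.54 -0.04  1.84 -0.08]
```

```bash
python3 -m crank '[[0,0,0,0.18,-0.03,0.31,0],[0,0,0,0.18,-0.03,0.31,0],[0,0,0,0.18,-0.03,0.31,0],[0,0,0,0.18,-0.03,0.31,0],[0,0,0,0.18,-0.03,0.31,0]]' >/dev/null; python3 -m crank '[[0,0,0,0,0,0,0]]' >/dev/null; python3 go.py round 0|tail -1; python3 -m crank '[[0,0,0,0.11,0.72,0,0],[0,0,0,0.11,0.72,0,0],[0,0,0,0.11,0.72,0,0],[0,0,0,0.11,0.72,0,0],[0,0,0,0.11,0.72,0,0]]'>/dev/null; python3 -m crank '[[0,0,0,0,0,0,0],[0,0,0,0,0,0,0],[0,0,0,0,0,0,0]]' >/dev/null; python3 go.py square -20|tail -1
```

```text
t 11.95 pos [ 570.3 -122.4  119.3] to go rows: turn [-0.01  0.    0.02] shift [-0.32  0.02 -0.48] | along x,y,n [0.9, 0.8, 14.3] F [-0.3, 0.4, 0.0] gap 0 q [-0.23  0.31  1.45 -0.04  1.91 -0.09]
t 12.75 pos [583.2 -32.4 118.1] to go rows: turn [-0.01 -0.01  0.02] shift [-0.68  0.12 -1.13] | along x,y,n [0.9, -0.4, 13.0] F [0.3, 0.7, -0.8] gap 1 q [-0.11  0.31  1.45  0.02  1.91  0.04]
```

```bash
python3 -m crank '[[0,0,0,-0.14,0.02,-0.24,0],[0,0,0,-0.14,0.02,-0.24,0],[0,0,0,-0.14,0.02,-0.24,0],[0,0,0,-0.14,0.02,-0.24,0],[0,0,0,-0.14,0.02,-0.24,0]]' >/dev/null; python3 -m crank '[[0,0,0,0,0,0,0],[0,0,0,0,0,0,0]]' >/dev/null; python3 go.py square -37|tail -1; python3 -m crank '[[0,0,0,-0.04,0.005,-0.07,0],[0,0,0,-0.04,0.005,-0.07,0],[0,0,0,-0.04,0.005,-0.07,0],[0,0,0,-0.04,0.005,-0.07,0],[0,0,0,-0.04,0.005,-0.07,0]]' >/dev/null; python3 -m crank '[[0,0,0,0,0,0,0]]' >/dev/null; python3 go.py square -37|tail -1
```

```text
t 13.45 pos [565.7 -29.7  88.2] to go rows: turn [-0.01 -0.01  0.02] shift [-0.32  0.06 -0.52] | along x,y,n [0.5, -0.3, -21.8] F [-0.3, -0.4, -0.5] gap 1 q [-0.11  0.3   1.52  0.02  1.85  0.04]
t 14.05 pos [560.8 -28.9  79.4] to go rows: turn [-0.01 -0.    0.02] shift [-0.12  0.03 -0.16] | along x,y,n [0.6, -0.3, -31.9] F [0.9, 1.9, 5.3] gap 1 q [-0.11  0.29  1.54  0.02  1.84  0.04]
```

```bash
python3 -m crank '[[0,0,0,-0.04,0.01,-0.07,0],[0,0,0,-0.04,0.01,-0.07,0],[0,0,0,-0.02,0.005,-0.04,0],[0,0,0,0,0,0,0],[0,0,0,0,0,0,0]]' >/dev/null; for i in 1 2 3; do python3 go.py square -37|tail -1|cut -d'|' -f2; python3 -m crank '[[0,0,0,0,0,0,0]]' >/dev/null; done
```

```text
along x,y,n [0.6, -0.2, -36.9] F [1.0, -0.1, 7.6] gap 1 q [-0.11  0.29  1.54  0.02  1.83  0.04]
 along x,y,n [0.6, -0.3, -36.9] F [1.4, -0.4, 7.4] gap 0 q [-0.11  0.29  1.54  0.02  1.83  0.04]
 along x,y,n [0.6, -0.3, -36.9] F [0.9, -0.2, 7.2] gap 0 q [-0.11  0.29  1.54  0.02  1.83  0.04]
```

The square key is down again. I'll lift and cross over the slot unit to the bar.

```bash
python3 -m crank '[[0,0,0,0.22,-0.03,0.38,0],[0,0,0,0.22,-0.03,0.38,0],[0,0,0,0.22,-0.03,0.38,0],[0,0,0,0.22,-0.03,0.38,0],[0,0,0,0.22,-0.03,0.38,0]]' >/dev/null; python3 -m crank '[[0,0,0,0,0,0,0]]' >/dev/null; python3 go.py square 0|tail -1; for i in 1; do python3 -m crank '[[0,0,0,0.11,0.73,0,0],[0,0,0,0.11,0.73,0,0],[0,0,0,0.11,0.73,0,0],[0,0,0,0.11,0.73,0,0],[0,0,0,0.11,0.73,0,0]]'>/dev/null;  python3 -m crank '[[0,0,0,0.11,0.73,0,0],[0,0,0,0.11,0.73,0,0],[0,0,0,0.11,0.73,0,0],[0,0,0,0.11,0.73,0,0],[0,0,0,0.11,0.73,0,0]]'>/dev/null; done; python3 -m crank '[[0,0,0,0,0,0,0],[0,0,0,0,0,0,0],[0,0,0,0,0,0,0]]' >/dev/null; python3 go.py bar -15|tail -1
python3 - <<'E'
import cv2
from station import imaging
a,_=imaging.read_camera("scene")
cv2.imwrite("pics/s3.png",cv2.resize(a[150:300,255:405],(600,600)))
E
```

```text
t 15.45 pos [586.8 -32.3 123.8] to go rows: turn [-0.01  0.01  0.02] shift [-0.43  0.05 -0.66] | along x,y,n [1.0, 0.3, 19.7] F [0.5, -0.9, 1.0] gap 1 q [-0.11  0.31  1.44  0.02  1.92  0.04]
t 16.75 pos [613.3 150.  122.4] to go rows: turn [-0.01 -0.01  0.02] shift [-0.68  0.08 -1.12] | along x,y,n [0.9, 0.5, 17.9] F [0.3, 0.5, -0.1] gap 1 q [0.13 0.39 1.34 0.15 1.91 0.3 ]
```

View pics/s3.png

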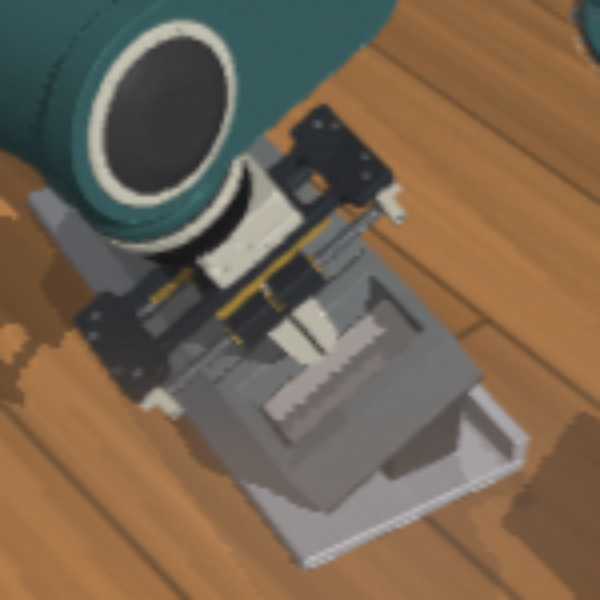

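The fingertips, at about (320,355), are over the bar well, so I'll descend and feel.

```bash
python3 -m crank '[[0,0,0,-0.14,0.015,-0.24,0],[0,0,0,-0.14,0.015,-0.24,0],[0,0,0,-0.14,0.015,-0.24,0],[0,0,0,-0.14,0.015,-0.24,0],[0,0,0,-0.14,0.015,-0.24,0]]' >/dev/null; python3 -m crank '[[0,0,0,0,0,0,0],[0,0,0,0,0,0,0]]' >/dev/null; python3 go.py bar -37|tail -1; for i in 1; do python3 -m crank '[[0,0,0,-0.04,0.005,-0.07,0],[0,0,0,0,0,0,0]]' >/dev/null; python3 go.py bar -20|tail -1|cut -d'|' -f2;python3 -m crank '[[0,0,0,-0.04,0.005,-0.07,0],[0,0,0,0,0,0,0]]' >/dev/null; python3 go.py bar -20|tail -1|cut -d'|' -f2;python3 -m crank '[[0,0,0,-0.04,0.005,-0.07,0],[0,0,0,0,0,0,0]]' >/dev/null; python3 go.py bar -20|tail -1|cut -d'|' -f2; python3 -m crank '[[0,0,0,-0.04,0.005,-0.07,0],[0,0,0,0,0,0,0]]' >/dev/null; python3 go.py bar -20|tail -1|cut -d'|' -f2;  python3 -m crank '[[0,0,0,-0.04,0.005,-0.07,0],[0,0,0,0,0,0,0]]' >/dev/null; python3 go.py bar -20|tail -1|cut -d'|' -f2; done
```

```text
t 17.5 pos [595.7 152.2  92.4] to go rows: turn [-0.01 -0.01  0.02] shift [-0.41  0.06 -0.69] | along x,y,n [0.5, 0.1, -16.9] F [-0.0, 0.0, -0.3] gap 0 q [0.14 0.37 1.41 0.15 1.86 0.3 ]
 along x,y,n [0.6, 0.1, -18.9] F [-0.5, -0.1, -0.1] gap 0 q [0.14 0.37 1.42 0.15 1.86 0.3 ]
 along x,y,n [0.5, 0.0, -21.2] F [0.4, -0.2, -0.3] gap 1 q [0.14 0.37 1.42 0.15 1.85 0.3 ]
 along x,y,n [0.5, -0.0, -23.2] F [-0.2, 0.0, -0.5] gap 0 q [0.14 0.37 1.42 0.15 1.85 0.3 ]
 along x,y,n [0.5, -0.0, -25.1] F [-0.1, -1.1, 1.2] gap 1 q [0.14 0.37 1.43 0.15 1.85 0.3 ]
 along x,y,n [0.5, -0.0, -27.0] F [0.8, 0.8, 2.4] gap 0 q [0.14 0.37 1.43 0.15 1.84 0.29]
```

Contact is at about -25, so I'll press to about -37.

```bash
python3 -m crank '[[0,0,0,-0.04,0.005,-0.07,0],[0,0,0,-0.04,0.005,-0.07,0],[0,0,0,-0.04,0.005,-0.07,0],[0,0,0,-0.04,0.005,-0.07,0],[0,0,0,0,0,0,0]]' >/dev/null; python3 go.py bar -37|tail -1|cut -d'|' -f2; python3 -m crank '[[0,0,0,-0.03,0.004,-0.055,0],[0,0,0,0,0,0,0],[0,0,0,0,0,0,0]]' >/dev/null; for i in 1 2 3; do python3 go.py bar -37|tail -1|cut -d'|' -f2; python3 -m crank '[[0,0,0,0,0,0,0]]' >/dev/null; done
```

```text
along x,y,n [0.6, -0.0, -35.1] F [0.4, 0.8, 6.4] gap 0 q [0.14 0.37 1.45 0.15 1.83 0.29]
 along x,y,n [0.6, -0.0, -36.3] F [-0.9, 1.7, 8.1] gap 1 q [0.14 0.37 1.45 0.15 1.83 0.29]
 along x,y,n [0.6, -0.0, -36.2] F [-0.1, 1.4, 7.7] gap 1 q [0.14 0.37 1.45 0.15 1.83 0.29]
 along x,y,n [0.5, -0.0, -36.2] F [-1.1, 1.1, 7.8] gap 0 q [0.14 0.37 1.45 0.15 1.83 0.29]
```

The bar is about 12 mm down. I'll hold it 3 s, then lift clear.

```bash
for i in 1 2 3 4 5 6; do python3 -m crank '[[0,0,0,0,0,0,0],[0,0,0,0,0,0,0],[0,0,0,0,0,0,0],[0,0,0,0,0,0,0],[0,0,0,0,0,0,0]]' >/dev/null; python3 go.py bar -37|tail -1|cut -c1-8,100-190; done; for i in 1 2; do python3 -m crank '[[0,0,0,0.22,-0.03,0.38,0],[0,0,0,0.22,-0.03,0.38,0],[0,0,0,0.22,-0.03,0.38,0],[0,0,0,0.22,-0.03,0.38,0],[0,0,0,0.22,-0.03,0.38,0]]' >/dev/null; done;  python3 -m crank '[[0,0,0,0,0,0,0],[0,0,0,0,0,0,0],[0,0,0,0,0,0,0]]' >/dev/null; python3 go.py bar 0|tail -1
python3 - <<'E'
import numpy as np,cv2
from h import *
a,d=imaging.read_camera("scene"); d0=np.load("pics/scene0.npy"); cv2.imwrite("pics/s4.png",a)
E
```

```text
t 20.1 png x,y,n [0.6, -0.0, -36.2] F [-0.4, 1.7, 7.4] gap 1 q [0.14 0.37 1.45 0.15 1.83 0.29]
t 20.6 png x,y,n [0.6, -0.0, -36.2] F [-0.4, 2.4, 7.1] gap 1 q [0.14 0.37 1.45 0.15 1.83 0.29]
t 21.1 png x,y,n [0.6, -0.0, -36.2] F [-1.0, 1.3, 7.4] gap 1 q [0.14 0.37 1.45 0.15 1.83 0.29]
t 21.6 png x,y,n [0.6, -0.0, -36.3] F [-1.1, 1.6, 7.7] gap 1 q [0.14 0.37 1.45 0.15 1.83 0.29]
t 22.1 png x,y,n [0.6, -0.0, -36.2] F [-1.4, 1.3, 8.2] gap 1 q [0.14 0.37 1.45 0.15 1.83 0.29]
t 22.6 png x,y,n [0.6, -0.1, -36.2] F [-0.3, 1.3, 8.3] gap 1 q [0.14 0.37 1.45 0.15 1.83 0.29]
t 23.9 pos [640.7 146.  169.7] to go rows: turn [-0.01 -0.01  0.02] shift [-1.48  0.2  -2.5 ] | along x,y,n [1.2, 0.6, 72.8] F [-0.3, 0.9, -0.1] gap 0 q [0.12 0.42 1.22 0.15 2.   0.3 ]
```

View pics/s4.png

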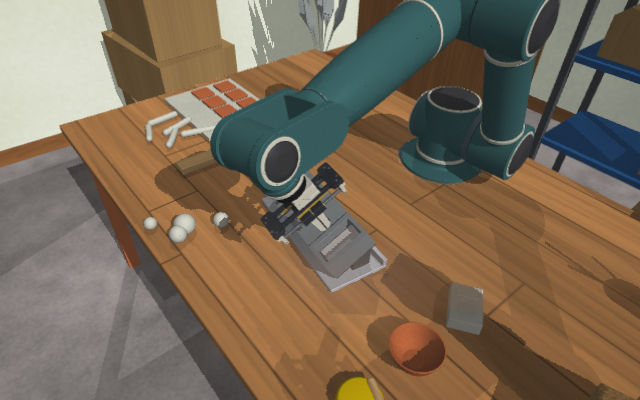

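The arm is clear above the station, and the bar key at (342,243) is up. The bowl (417,348) and mould (465,308) haven't moved. The beater, at about (195,162), is partly hidden by the arm but shows where it was. I'll hand the job in.

```bash
python3 -c "
from station import env
print(env.close_job())"
```

```text
the job is handed in; nothing more can be done
None
```

I pressed and released square, round and square, then held the bar about 3 s and released it. Each key went about 11–12 mm down at no more than about 8 N, the slot key was never touched, and I handed the job in at about 24 s with the arm clear; no verdict came back.

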